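# Clamp a fuselage blank endwise in the sanding jig

### The job

Clamp the long striped fuselage blank in the sanding jig, ready for shaping: flat on the bed on a broad face, its side against the low far fence, one end against the dark wooden end stop, and the sliding jaw pushed up snug on the other end and locked there with its red wing knob turned tight, so that the blank stays lightly nipped endwise when you let go. The jaw starts locked and too close to the stop; be gentle with it, since the balsa dents. Leave the other things on the bench and the short blocks in the drying rack where they are.

Things in the scene. Friction and masses are not known exactly. Their poses are not given: they have to be found in the camera images.
- blank: The work: balsa block 150 mm long, 40 x 24 mm in section, 35 to 70 g, with a dark 5 mm laminate in mid thickness; the tallest of the three blocks standing in the rack. Origin: centre of its lower end as it stands; z along its length (up at first), x along the 40 mm width, y along the 24 mm thickness (normal to the broad faces). Either end may go to the stop, either broad face up.
- blank_mid (a point): The middle of the block, 75 mm from either end; axes as blank.
- rack: Plywood drying rack fixed to the bench, 80 (x) x 190 (y) x 45 mm high. Three pockets at y = -60, 0, +60 mm, each 44 (x) x 28 (y) mm and 37 mm deep (floor 8 mm above the bench), hold the three blocks, dealt at random, 40 mm width along the rack's x. The long one's top is 158 mm above the bench. Origin: centre of the underside.
- jig: Sanding jig fixed to the bench: board 100 (x) x 290 (y) x 18 mm, its top is the bed. Origin: centre of the underside; y along the bed from the jaw's end to the end stop, x across it to the fence, a strip 12 mm wide and 8 mm above the bed on the far side; the near side is open. The bench between jig and robot is clear: the blank can be laid down there.
- stop_face (a point): Face of the fixed end stop (dark wood, 60 mm wide in x, 30 mm above the bed, 28 mm thick) at bed height, in the middle of where a blank lies that touches the fence; axes as the jig's, the face looks to -y. The blank's middle belongs 75 mm from it to -y and 12 mm above it.
- fence_face (a point): Point on the fence's face at bed height, 18 mm above the bench; axes as the jig's, the face looks to -x. The middle of a blank that lies against the fence is 20 mm from it.
- jaw_face (a point): Bottom centre, at bed height, of the jaw's cork face, which looks to +y of the jig towards the end stop. The jaw is an aluminium block 38 (x) x 55 (y) x 29 mm high that runs along the jig's y. Axes as the jig's.
- jaw (a joint): Position of the sliding jaw (m): 0 = 100 mm between jaw and end stop, growing as the jaw is drawn back from the stop, to 0.090 (190 mm). Starts between 0 and 0.035, locked. Free, it slides with about 1 N; locked, it resists about 30 N. It is most easily slid by holding the knob. The blank slides freely along the bed when pushed.
- knob (a joint): Turn of the red wing knob on the jaw (rad), clockwise from above tightens and increases it: 0 = fully slack (stop), bites from 0.5, below that the jaw slides freely; locked tight from 1.2; hard stop at 1.6. Starts tight, at 1.25 to 1.5. It takes 0.08 to 0.15 N m and stays where it is left.
- knob_grip (a point): On the knob's axis at mid height of its wing, 68 mm above the bench, 27.5 mm behind the jaw's face. The wing is a bar 52 mm long, 11 mm thick and 24 mm high, its top 80 mm above the bench, its underside 8 mm above the jaw's top; the point's x axis runs along the bar (pinch it across, along y). It turns and slides with the knob.
- short_a: Bystander: short block like the work, 75 mm long, standing in the rack (top 83 mm above the bench).
- short_b: Bystander: the second short block, as short_a.
- glue: Bystander: yellow glue bottle, 52 mm across, 130 mm high.
- paint_blue: Bystander: blue paint jar, 54 mm across, 58 mm high.
- paint_red: Bystander: red paint jar, 54 mm across, 58 mm high.
- mug: Bystander: white mug, 78 mm across, 88 mm high.
- sanding_block: Bystander: cork sanding block 68 x 110 x 26 mm, at the left of the bench.
Mind the look-alikes: they are no part of the job. Leave any purple or turquoise look-alike of the blank alone.

How it is judged:
By the outcome, as a careful person would: the job done as asked, in the order asked, and still so for the second after the job is handed in, with the robot touching nothing.
It also fails if it takes over 72 s, if anything falls off the work surface, if the arm or the gripper's body presses on something with over 40 N, if the wrist force passes 120 N, or if a joint passes its speed limit or range.

### The arm

A 6-joint arm with a two-finger parallel gripper is mounted at the origin on the work surface. World frame = base frame: x ahead of the robot, y to its left, z up, the work surface at z = 0. Lengths are in m, angles in degrees, forces in N, time in s.
With the tool pointing down it reaches from about 0.3 to 0.875 m from the base axis. Payload 4.2 kg.
Tool frame: the origin (TCP) lies at the very end of the fingers, on their centre line; the grasp point (between the pads) lies 19 mm behind it (ctrl.pinch_z is the distance from the TCP to the grasp point, in m); x points along the fingers, y is the direction in which the jaws open and shut, and the axes are right-handed (so a half turn about x gives the same grasp; the last joint's range is limited). The gripper opens to 85 mm and grips with 20 to 120 N. Pads are 22 mm wide; open, the fingers measure 114 mm over their backs; the gripper's body (76 mm by 85 mm) begins 54 mm behind the grasp point. The pads swing forward as they close: fully open they stand 13 mm farther back than shut.
Start: joints at [-78.151, 18.312, 89.639, -0, 72.044, -1.146], TCP at [0.129, -0.56, 0.231] pointing down, gripper open.
Joint ranges: [-177.97, 177.97], [-48.28, 115.42], [12.27, 149.76], [-77.06, 257.06], [2.81, 150.46], [-146.56, 146.56]. Speed limits (degrees/s): [147.25, 147.25, 180, 180, 180, 180].

### API

Orientations are given as [roll, pitch, yaw] about the fixed x, y, z axes, in that order (R = Rz(yaw) Ry(pitch) Rx(roll)).
In Python, from cell import observe, grab_frame, get_calibration, ticket, outline_of, landmark_of, ctrl gives the robot as it stands.
- The arm moves only by the tool drive_tool, never from a script. Its argument "commands" is a list that holds one entry, the list of rows, each a list of 7 numbers: the shift along the world's x, y, z in m, then the turn, a rotation vector about the world's x, y, z in rad, then the closure, from -1 (fully open) to 1 (shut), so that 0 is half open. A call has 1 to 10 rows; each row is the pose to reach, as a shift and turn from the pose measured when the call began; what a row does not reach only later rows make up. A row lasts 1/12 s, in which the tool goes at most 41.7 mm and 7.16 degrees, less where a joint would pass 70% of its speed; a pose out of reach is approached as far as the arm can. A call with a gripper value outside its range is refused whole. The fingers move at their own pace and stop on an object; the grip force is fixed at half the most. Time passes only in rows, so rows that repeat a pose let the fingers close. It gives the time, the measured TCP pose, the force and the opening at its end, in the units of the state.
- observe(): the state, without advancing time (a new reading comes with each control period).
- grab_frame(name): name is "scene" or "top" or "wrist"; returns (picture, depth): 400x640x3 uint8, red, green, blue; 400x640 float32, m along the optical axis (not along the pixel's ray), 0 where there is no reading.
- get_calibration(name): a dict with "intrinsics" (3x3 intrinsics, pixels), "rvec" (rotation vector, rad) and "tvec" (3), from world to camera coordinates, as OpenCV has them. Camera axes: x right, y down, z forward; pixel columns grow to the right and rows downward; lengths in m; the calibration is good to about 2 mm. A picture is of the moment at which its call begins: read the wrist's pose just before it. get_calibration takes no time and is no camera call; for the wrist camera it gives the pose at the moment of the call.
- ticket.hand_in(): hands the job in, once; it reports no verdict.
Trained networks look in the newest picture that a camera, given by its name, has taken for a name from the list of things; names that differ only in an ending like _2 or _b are one class to them, and where a whole thing is asked for, a point or a joint stands for the part that bears it (a point fixed in the world has none). Each returns a list of dicts, best first, with "score" (0 to 1); they miss things now and then, are a little off and sometimes report something else, mostly with a low value. They report only what shows in the picture. A call takes as long as a camera call. They do not tell look-alikes from the thing itself.
- outline_of(camera, label): "mask" (400x640 bool, what is visible of it) and "position" ([row, column] in pixels, amid what is visible of it).
- landmark_of(camera, label): "position" ([row, column] in pixels: a listed point, or the origin of a listed thing).
The state is a dict: "time": time; "joint_pos": joint angles; "joint_velocities": joint speeds; "tau": joint torques, N m; "ee_pos": TCP position; "orientation": TCP orientation; "wrist_force": force on the tool from outside, world axes, zero at the start; "moment": the same for the moment, N m; "opening": finger opening in m.
Only numpy, scipy, OpenCV 4.12 (cv2) and the standard library are available. Lean on these libraries where they do the work, as an engineer would, in place of code of your own. Each camera call takes 0.05 s, during which the arm holds its last target. There are 200 camera calls.

## Working session

There is one attempt and no reset: what is moved stays moved. The work goes in short steps, Python scripts to look and compute and a tool call to move; the robot and the scene stay as the last step left them, time stands still between calls to the robot, and variables do not carry over. Pictures are saved under pics/ and viewed, about 8 in all and at most 12, crops included, and the job is handed in when it is done.

Besides the shell and the picture viewer there is one more tool, called after "Call:" by a JSON object that holds its "api" and its "payload". drive_tool: Moves the arm, as the interface text tells. Its arguments: {"type":"object","properties":{"commands":{"type":"array","items":{"type":"array","items":{"type":"array","items":{"type":"number"}}}}},"required":["commands"]}

```bash
ls; mkdir -p pics
cat > h.py <<'E'
import numpy as np, cv2
from cell import observe, grab_frame, get_calibration, ticket, outline_of, landmark_of, ctrl
def cal(n):
    c=get_calibration(n); R=cv2.Rodrigues(np.array(c["rvec"],float))[0]; return np.array(c["intrinsics"]),R,np.array(c["tvec"],float).ravel()
def ray(n,rc,z,c=None):
    """pixel [row,col] -> world point on plane z"""
    K,R,t=c or cal(n); d=R.T@np.linalg.inv(K)@[rc[1],rc[0],1]; o=-R.T@t
    return o+d*(z-o[2])/d[2]
def cloud(n,depth,mask=None,c=None):
    K,R,t=c or cal(n); v,u=np.nonzero((depth>0)&(mask if mask is not None else True)); z=depth[v,u]
    P=np.stack([(u-K[0,2])/K[0,0]*z,(v-K[1,2])/K[1,1]*z,z],1); return (P-t)@R
def proj(n,p,c=None):
    K,R,t=c or cal(n); q=K@(R@np.array(p)+t); return (q[1]/q[2],q[0]/q[2])
def save(name,im): cv2.imwrite("pics/"+name,im[:,:,::-1])
E
python3 - <<'E'
from h import *
np.set_printoptions(precision=4,suppress=True)
for cam in("scene","top"):
    im,d=grab_frame(cam); save(cam+"0.png",im)
    np.save(cam+"_d.npy",d)
    for l in("blank","rack","jig","short_a","jaw"):
        for o in outline_of(cam,l)[:4]:
            P=cloud(cam,d,o["mask"]); print(cam,l,round(o["score"],2),np.round(o["position"]),np.median(P,0) if len(P) else 0,P[:,2].max() if len(P) else 0)
    for l,z in(("stop_face",.018),("fence_face",.018),("jaw_face",.018),("knob_grip",.068),("rack",0),("jig",0)):
        for o in landmark_of(cam,l)[:2]: print(cam,l,round(o["score"],2),np.round(o["position"]),ray(cam,o["position"],z))
print(observe())
E
```

```text
pics
scene blank 0.91 [111. 250.] [ 0.3737 -0.2871  0.1237] 0.15796387433742604
scene blank 0.79 [164. 204.] [ 0.5854 -0.3319  0.0916] 0.15605449238093758
scene blank 0.55 [137. 246.] [ 0.4799 -0.2476  0.1124] 0.16364468096487866
scene rack 0.87 [155. 238.] [ 0.4968 -0.2776  0.0412] 0.0919682229379823
scene rack 0.38 [222. 360.] [0.6097 0.1242 0.0513] 0.08513090862572299
scene rack 0.17 [248. 248.] [ 0.7689 -0.1267  0.049 ] 0.09360055100876953
scene jig 0.79 [231. 366.] [0.6129 0.1522 0.0192] 0.08513090862572299
scene jig 0.26 [222. 360.] [0.6096 0.1237 0.0505] 0.08513090862572299
scene short_a 0.68 [136. 212.] [ 0.475  -0.366   0.0759] 0.14750522434525373
scene short_a 0.67 [143. 230.] [ 0.4764 -0.309   0.0789] 0.08891745172566938
scene short_a 0.26 [220. 362.] [0.6094 0.1241 0.0506] 0.08513090862572299
scene jaw 0.96 [223. 357.] [0.6097 0.1246 0.0521] 0.08513090862572299
scene fence_face 0.62 [236. 361.] [0.6219 0.1378 0.018 ]
scene fence_face 0.26 [300. 347.] [0.8156 0.1594 0.018 ]
scene jaw_face 0.86 [228. 367.] [0.5934 0.1485 0.018 ]
scene jaw_face 0.64 [142. 244.] [ 0.413  -0.3
[... 1060 characters left out ...]
.1394 0.068 ]
top knob_grip 0.45 [192. 283.] [0.5981 0.1193 0.068 ]
top rack 0.92 [249. 445.] [ 0.4758 -0.3122  0.    ]
top rack 0.39 [192. 276.] [0.6115 0.1448 0.    ]
top jig 0.89 [193. 275.] [0.6092 0.1466 0.    ]
{'time': 1.2, 'joint_pos': array([-78.1514,  18.3112,  89.6383,  -0.0011,  72.0438,  -1.1461]), 'joint_velocities': array([ 0.0237,  0.0257, -0.0073,  0.0592,  0.0009,  0.0131]), 'tau': array([ -0.0004, -41.5418, -23.442 ,   0.0002,   0.0005,   0.    ]), 'ee_pos': array([ 0.1293, -0.5603,  0.2313]), 'orientation': array([ 79.7745,  89.9932, -87.2305]), 'wrist_force': array([-0.6593, -0.158 , -0.0005]), 'moment': array([-0.0103,  0.0391,  0.0097]), 'opening': 0.08530064666483002}
```

Run:
```python
import cv2,numpy as np
a=cv2.imread("pics/scene0.png");b=cv2.imread("pics/top0.png")
c=cv2.resize(a[60:320,150:430],None,fx=1.43,fy=1.43);d=cv2.resize(b[120:300,215:500],None,fx=1.4,fy=1.4)
w=400
o=np.zeros((600,800,3),np.uint8);o[:c.shape[0],:400]=c[:,:400];o[:d.shape[0],400:400+min(400,d.shape[1])]=d[:,:400]
e=cv2.resize(a,(340,212));o[380:592,10:350]=e;e=cv2.resize(b,(400,250));o[345:595,400:]=e
cv2.imwrite("pics/m1.png",o)
```

```text
(no output)
```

View pics/m1.png

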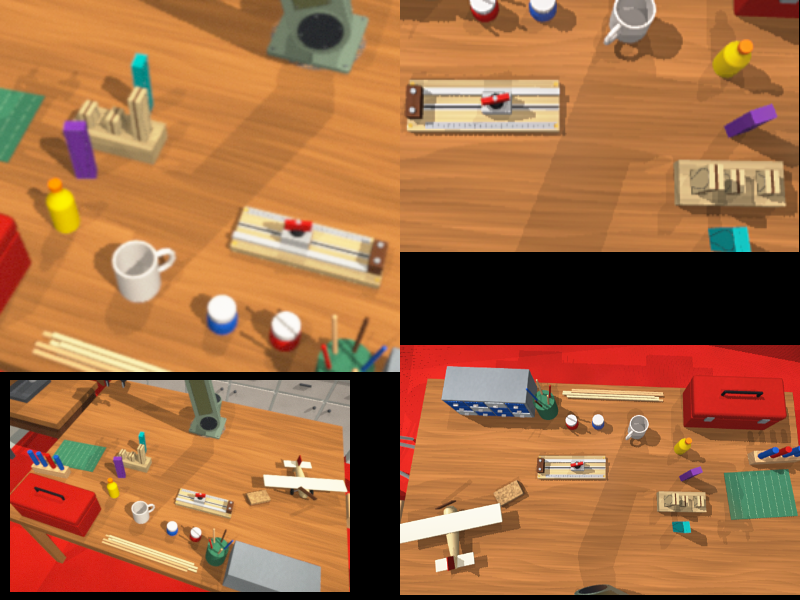

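Candidates: the turquoise upright (scene 111,250), the purple upright (scene 164,204) and the bare balsa block with the dark stripe in the rack (scene 137,246). I choose the one in the rack. The knob comes first.

Run:
```python
from h import *
from scipy.spatial.transform import Rotation as Ro
np.set_printoptions(precision=4,suppress=True)
print(Ro.from_euler("xyz",observe()["orientation"],degrees=True).as_matrix())
for cam in("top","scene"):
    im=cv2.imread(f"pics/{cam}0.png")[:,:,::-1].astype(int); d=np.load(cam+"_d.npy")
    red=(im[:,:,0]>110)&(im[:,:,1]<60)&(im[:,:,2]<70)
    P=cloud(cam,d); full=cloud(cam,d,d>=0)
    m=(d>0)&red; Q=cloud(cam,d,m); k=(abs(Q[:,0]-.6)<.06)&(abs(Q[:,1]-.12)<.06)&(Q[:,2]>.06)
    Q=Q[k]; print(cam,"knob",len(Q),Q.mean(0),cv2.minAreaRect(Q[:,:2].astype(np.float32)*1000))
    def rect(x,y,z,n):
        k=(P[:,0]>x[0])&(P[:,0]<x[1])&(P[:,1]>y[0])&(P[:,1]<y[1])&(P[:,2]>z[0])&(P[:,2]<z[1]); print(cam,n,k.sum(),cv2.minAreaRect(P[k][:,:2].astype(np.float32)*1000), P[k].mean(0))
    rect((.53,.70),(-.02,.32),(.014,.032),"board"); rect((.53,.70),(.22,.32),(.042,.056),"stop"); rect((.40,.54),(-.45,-.18),(.038,.052),"rack"); rect((.40,.54),(-.28,-.2),(.145,.17),"blanktop"); rect((.40,.54),(-.28,-.2),(.09,.17),"blank")
    rect((.40,.54),(-.45,-.28),(.075,.09),"shorts")
```

```text
[[ 0.      0.2249 -0.9744]
 [-0.0001 -0.9744 -0.2249]
 [-1.      0.0001  0.    ]]
top knob 68 [0.5991 0.1187 0.0771] ((600.270263671875, 119.31806945800781), (8.227128982543945, 47.94514465332031), 13.726907730102539)
top board 3327 ((599.808349609375, 146.85342407226562), (100.07132720947266, 288.1380920410156), 2.1411073207855225) [0.5988 0.1396 0.0193]
top stop 243 ((596.4005126953125, 275.5919189453125), (58.60266876220703, 28.546350479125977), 2.731027841567993) [0.5963 0.2749 0.0483]
top rack 1488 ((470.6665954589844, -316.0094909667969), (80.40925598144531, 192.43519592285156), 1.2560503482818604) [ 0.4678 -0.3144  0.0447]
top blanktop 212 ((469.1443786621094, -255.59962463378906), (39.19388198852539, 25.210622787475586), 2.4183099269866943) [ 0.4688 -0.2549  0.1571]
top blank 336 ((468.6380615234375, -255.61837768554688), (40.20743942260742, 25.216524124145508), 2.4171361923217773) [ 0.4675 -0.2518  0.1427]
top shorts 360 ((470.95452880859375, -344.44281005859375), (39.73735046386719, 86.9627456665039), 2.0248026847839355) [ 0.471  -0.3447  0.0825]
scene knob 84 [0.6052 0.121
[... 273 characters left out ...]
74536132812, 276.866943359375), (63.666343688964844, 27.767948150634766), 1.820845603942871) [0.5991 0.2772 0.0484]
scene rack 752 ((468.57476806640625, -313.1439208984375), (88.01507568359375, 191.69406127929688), 1.1469124555587769) [ 0.4786 -0.2927  0.0448]
scene blanktop 133 ((468.0960998535156, -254.53846740722656), (46.407833099365234, 25.896535873413086), 1.3326622247695923) [ 0.4713 -0.253   0.156 ]
scene blank 317 ((468.0810852050781, -253.84657287597656), (46.40688705444336, 27.280864715576172), 1.32607102394104) [ 0.475  -0.2507  0.1337]
scene shorts 213 ((471.7064208984375, -342.8609313964844), (47.492225646972656, 86.45745849609375), 2.1139841079711914) [ 0.4717 -0.3423  0.0821]
```

Call:
{"api": "drive_tool", "payload": {"commands": [[[0.471,0.679,0,0,0,1.583,-1],[0.471,0.679,0,0,0,1.583,-1],[0.471,0.679,0,0,0,1.583,-1],[0.471,0.679,0,0,0,1.583,-1],[0.471,0.679,0,0,0,1.583,-1],[0.471,0.679,0,0,0,1.583,-1],[0.471,0.679,0,0,0,1.583,-1],[0.471,0.679,0,0,0,1.583,-1],[0.471,0.679,0,0,0,1.583,-1],[0.471,0.679,0,0,0,1.583,-1]]]}}

```text
time: 2.03
ee_pos: [0.3675, -0.2161, 0.2317]
orientation: [64.9, 89.9, -30.1]
wrist_force: [-0.4, 0.4, -0.0]
opening: 0.0858
```

Call:
{"api": "drive_tool", "payload": {"commands": [[[0.2325,0.335,-0.05,0,0,0.326,-1],[0.2325,0.335,-0.05,0,0,0.326,-1],[0.2325,0.335,-0.05,0,0,0.326,-1],[0.2325,0.335,-0.05,0,0,0.326,-1],[0.2325,0.335,-0.05,0,0,0.326,-1],[0.2325,0.335,-0.05,0,0,0.326,-1],[0.2325,0.335,-0.05,0,0,0.326,-1],[0.2325,0.335,-0.05,0,0,0.326,-1],[0.2325,0.335,-0.05,0,0,0.326,-1],[0.2325,0.335,-0.05,0,0,0.326,-1]]]}}

```text
time: 2.87
ee_pos: [0.6011, 0.1213, 0.1813]
orientation: [73.5, 89.9, -2.8]
wrist_force: [0.6, -0.6, -0.0]
opening: 0.0856
```

```bash
cat >> h.py <<'E'
from scipy.spatial.transform import Rotation as Ro
np.set_printoptions(precision=4,suppress=True)
def state():
    s=observe(); R=Ro.from_euler("xyz",s["orientation"],degrees=True).as_matrix()
    print("t",round(s["time"],2),"p",s["ee_pos"],"x",R[:,0],"y",R[:,1],"yang",round(np.degrees(np.arctan2(R[1,1],R[0,1])),1),"j",np.round(s["joint_pos"],1),"F",np.round(s["wrist_force"],1),"M",np.round(s["moment"],2),"o",round(s["opening"],4)); return s,R
def rect(P,x,y,z,n=""):
    k=(P[:,0]>x[0])&(P[:,0]<x[1])&(P[:,1]>y[0])&(P[:,1]<y[1])&(P[:,2]>z[0])&(P[:,2]<z[1])
    if k.sum()>5: print(n,k.sum(),np.round(np.array(sum([list(q) if hasattr(q,'__len__') else [q] for q in cv2.minAreaRect(P[k][:,:2].astype(np.float32)*1000)],[])),1),P[k].mean(0),P[k].min(0),P[k].max(0))
E
python3 - <<'E'
from h import *
state(); c=cal("wrist"); im,d=grab_frame("wrist"); save("w1.png",im)
P=cloud("wrist",d,c=c); i=im.astype(int); red=(i[:,:,0]>90)&(i[:,:,1]<60)&(i[:,:,2]<70)
Q=cloud("wrist",d,red,c); rect(Q,(.54,.66),(.06,.18),(.072,.09),"knob")
rect(P,(.53,.70),(.22,.32),(.042,.056),"stop")
rect(P,(.53,.70),(.05,.25),(.042,.053),"jaw")
rect(P,(.62,.70),(-.02,.32),(.022,.030),"fence")
E
```

```text
t 2.87 p [0.6011 0.1213 0.1813] x [ 0.0014 -0.0001 -1.    ] y [0.9716 0.2365 0.0013] yang 13.7 j [10.3 23.6 88.9 -0.  67.4 -3.3] F [ 0.6 -0.6 -0. ] M [-0.03  0.02 -0.  ] o 0.0856
knob 419 [601.6 122.8   8.3  45.2  14. ] [0.6014 0.1269 0.0786] [0.5925 0.1014 0.0727] [0.6109 0.1453 0.0805]
stop 184 [615.1 262.   27.1   4.5  12.3] [0.6179 0.2629 0.0459] [0.6014 0.2609 0.042 ] [0.628  0.267  0.0486]
jaw 1538 [601.7 119.7  38.   55.1   2.3] [0.6009 0.1235 0.0464] [0.5818 0.0915 0.042 ] [0.6216 0.1477 0.0527]
fence 3478 [627.2 132.4  12.3 260.6   2.2] [0.6274 0.142  0.0248] [0.62   0.0021 0.0221] [0.6382 0.2628 0.0296]
```

View pics/w1.png

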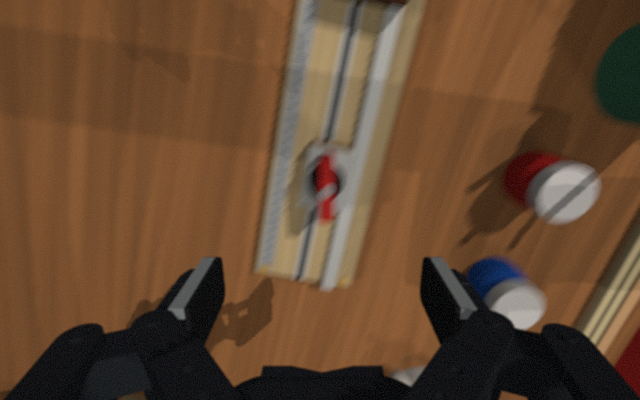

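Call:
{"api": "drive_tool", "payload": {"commands": [[[0.0005,-0.001,-0.04,0,0,0,-1],[0.0005,-0.001,-0.08,0,0,0,-0.5],[0.0005,-0.001,-0.126,0,0,0,-0.2],[0.0005,-0.001,-0.126,0,0,0,0],[0.0005,-0.001,-0.126,0,0,0,1],[0.0005,-0.001,-0.126,0,0,0,1],[0.0005,-0.001,-0.126,0,0,0,1],[0.0005,-0.001,-0.126,0,0,0,1],[0.0005,-0.001,-0.126,0,0,0,1],[0.0005,-0.001,-0.126,0,0,0,1]]]}}

```text
time: 3.75
ee_pos: [0.6006, 0.1244, 0.0541]
orientation: [-131.3, 89.7, 152.5]
wrist_force: [-8.3, -2.3, -10.1]
opening: 0.0244
```

Call:
{"api": "drive_tool", "payload": {"commands": [[[0,0,0,0,0,0,1],[0,0,0,0,0,0,1],[0,0,0,0,0,0,1],[0,0,0,0,0,0,1]]]}}

```text
time: 4.08
ee_pos: [0.6005, 0.1243, 0.0542]
orientation: [-128.5, 89.6, 155.3]
wrist_force: [-1.3, -0.1, -15.1]
opening: 0.0246
```

Run:
```python
from h import *
state(); c=cal("wrist"); im,d=grab_frame("wrist"); save("w2.png",im)
P=cloud("wrist",d,c=c); rect(P,(.53,.70),(.05,.25),(.042,.053),"jaw")
```

```text
t 4.08 p [0.6005 0.1243 0.0542] x [-0.0059  0.0027 -1.    ] y [ 0.9712  0.2383 -0.0051] yang 13.8 j [10.5 30.7 97.4  0.3 52.3 -3.4] F [ -1.3  -0.1 -15.1] M [0.19 0.02 0.02] o 0.0246
jaw 2897 [601.5 119.5  38.2  56.    1.8] [0.6012 0.1328 0.0463] [0.5817 0.0913 0.042 ] [0.6213 0.1479 0.053 ]
```

View pics/w2.png

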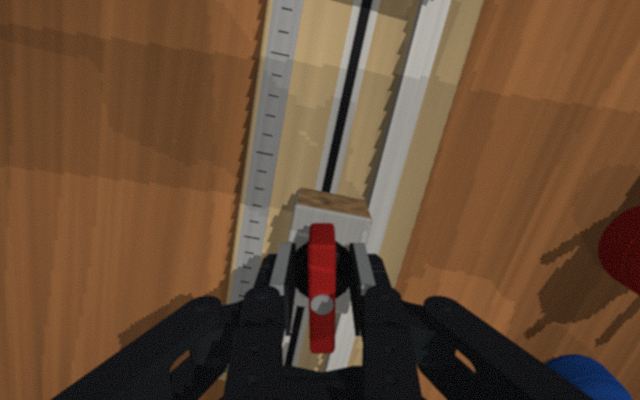

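Call:
{"api": "drive_tool", "payload": {"commands": [[[0,0,0,0,0,0,0],[0,0,0.003,0,0,0,0],[0.001,-0.0045,0.0085,0.003,-0.006,0,0],[0.001,-0.0045,0.0085,0.003,-0.006,0,0],[0.001,-0.0045,0.0085,0.003,-0.006,0,0]]]}}

```text
time: 4.55
ee_pos: [0.603, 0.1197, 0.065]
orientation: [129.5, 89.5, 53.2]
wrist_force: [0.2, 0.3, -0.2]
opening: 0.0428
```

Run:
```python
from h import *
state()
```

```text
t 4.55 p [0.603  0.1197 0.065 ] x [ 0.0048  0.0064 -1.    ] y [0.9713 0.2379 0.0062] yang 13.8 j [10.  29.8 97.1  0.4 52.8 -4. ] F [ 0.2  0.3 -0.2] M [-0.02 -0.05 -0.02] o 0.0428
```

Call:
{"api": "drive_tool", "payload": {"commands": [[[-0.0015,0,-0.004,-0.006,0.005,0,0],[-0.0015,0,-0.004,-0.006,0.005,0,1],[-0.0015,0,-0.004,-0.006,0.005,0,1],[-0.0015,0,-0.004,-0.006,0.005,0,1],[-0.0015,0,-0.004,-0.006,0.005,0,1],[-0.0015,0,-0.004,-0.006,0.005,0,1],[-0.0015,0,-0.004,-0.006,0.005,0,1],[-0.0015,0,-0.004,-0.006,0.005,0,1]]]}}

```text
time: 5.22
ee_pos: [0.6017, 0.1197, 0.0625]
orientation: [94.0, 90.0, 17.8]
wrist_force: [-2.7, -0.5, 9.7]
opening: 0.0099
```

Run:
```python
from h import *
state()
```

```text
t 5.22 p [0.6017 0.1197 0.0625] x [ 0.0008  0.0003 -1.    ] y [0.9712 0.2384 0.0008] yang 13.8 j [10.2 30.  97.1  0.  52.8 -3.6] F [-2.7 -0.5  9.7] M [-0.12  0.31  0.07] o 0.0099
```

Call:
{"api": "drive_tool", "payload": {"commands": [[[0,0,0,0,0,0.115,1],[0,0,0,0,0,0.23,1],[0,0,0,0,0,0.345,1],[0,0,0,0,0,0.46,1],[0,0,0,0,0,0.575,1],[0,0,0,0,0,0.69,1],[0,0,0,0,0,0.805,1],[0,0,0,0,0,0.92,1],[0,0,0,0,0,1.035,1],[0,0,0,0,0,1.15,1]]]}}

```text
time: 6.05
ee_pos: [0.6012, 0.1195, 0.0625]
orientation: [172.4, 89.9, 162.3]
wrist_force: [-1.6, -0.9, 2.3]
opening: 0.0096
```

Run:
```python
from h import *
state()
```

```text
t 6.05 p [0.6012 0.1195 0.0625] x [-0.0013  0.0004 -1.    ] y [0.1737 0.9848 0.0002] yang 80.0 j [ 10.2  30.   97.1   0.   52.9 -69.9] F [-1.6 -0.9  2.3] M [-0.04  0.19 -0.12] o 0.0096
```

Call:
{"api": "drive_tool", "payload": {"commands": [[[0.0003,-0.008,0,0,0,0,1],[0.0006,-0.018,0,0,0,0,1],[0.001,-0.029,0,0,0,0,1],[0.0015,-0.04,0,0,0,0,1],[0.002,-0.051,0,0,0,0,1],[0.0024,-0.062,0,0,0,0,1],[0.0024,-0.062,0,0,0,0,1]]]}}

```text
time: 6.63
ee_pos: [0.6037, 0.0546, 0.0625]
orientation: [-127.9, 89.9, -138.0]
wrist_force: [-0.1, -2.0, 1.6]
opening: 0.0098
```

Call:
{"api": "drive_tool", "payload": {"commands": [[[0,0,0,0,0,0,0],[0,0,0,0,0,0,0],[0,0,0.035,0,0,0,0],[0,0,0.07,0,0,-0.12,-1],[-0.04,-0.03,0.11,0,0,-0.24,-1],[-0.08,-0.06,0.14,0,0,-0.36,-1],[-0.11,-0.09,0.17,0,0,-0.48,-1],[-0.134,-0.11,0.19,0,0,-0.6,-1],[-0.134,-0.11,0.19,0,0,-0.72,-1],[-0.134,-0.11,0.19,0,0,-0.84,-1]]]}}

```text
time: 7.47
ee_pos: [0.4675, -0.0578, 0.2569]
orientation: [21.5, 89.7, -37.2]
wrist_force: [-0.6, 0.1, 0.6]
opening: 0.0854
```

Run:
```python
from h import *
s,R=state()
im,d=grab_frame("top"); P=cloud("top",d); rect(P,(.53,.70),(.0,.25),(.042,.053),"jaw"); rect(P,(.53,.70),(.0,.25),(.07,.085),"wing")
rect(P,(.40,.54),(-.28,-.2),(.145,.17),"blanktop")
# rotation vector to target: tool x=-y', tool y=+x' with yaw 2deg
Z=Ro.from_euler("z",2,degrees=True).as_matrix(); T=Z@np.array([[0,1,0],[-1,0,0],[0,0,1]])
print(np.linalg.det(T),(Ro.from_matrix(T@R.T)).as_rotvec())
```

```text
t 7.47 p [ 0.4675 -0.0578  0.2569] x [ 0.0035 -0.0027 -1.    ] y [0.8547 0.5192 0.0016] yang 31.3 j [ -8.4   7.8 100.   -0.1  72.  -39.6] F [-0.6  0.1  0.6] M [ 0.02 -0.02 -0.02] o 0.0854
jaw 176 [603.5  55.8  36.   52.9   1.6] [0.6032 0.0557 0.0475] [0.5849 0.029  0.0427] [0.6223 0.0827 0.0528]
wing 94 [603.8  55.5  11.3  50.9  80.4] [0.6035 0.0552 0.0793] [0.5781 0.0459 0.0711] [0.6295 0.0643 0.085 ]
blanktop 212 [ 469.2 -256.1   39.2   25.1    1.7] [ 0.4691 -0.255   0.157 ] [ 0.4494 -0.2689  0.1453] [ 0.489  -0.2435  0.1619]
1.0000000000000002 [-1.515  -0.4514 -0.4024]
```

Call:
{"api": "drive_tool", "payload": {"commands": [[[0,0,0,-0.1165,-0.0347,-0.031,-1],[0,0,0,-0.233,-0.0694,-0.062,-1],[0,0,0,-0.3496,-0.1042,-0.0929,-1],[0,0,0,-0.466,-0.139,-0.124,-1],[0,-0.02,0,-0.583,-0.1736,-0.155,-1],[0,-0.04,0,-0.699,-0.208,-0.186,-1],[0,-0.06,0,-0.816,-0.243,-0.217,-1],[0,-0.08,0,-0.932,-0.278,-0.248,-1],[0,-0.1,0,-1.049,-0.3125,-0.279,-1],[0.0015,-0.12,0,-1.165,-0.347,-0.31,-1]]]}}

```text
time: 8.35
ee_pos: [0.4708, -0.176, 0.2553]
orientation: [-4.4, 20.8, -83.1]
wrist_force: [0.1, -1.3, -0.5]
opening: 0.0857
```

```bash
cat >> h.py <<'E'
def target(T,frac=None):
    s,R=state(); v=Ro.from_matrix(T@R.T).as_rotvec(); print("rotvec",v,np.linalg.norm(v)); return s,R
Tside=Ro.from_euler("z",2,degrees=True).as_matrix()@np.array([[0,1,0],[-1,0,0],[0,0,1.]])
E
python3 - <<'E'
from h import *
target(Tside)
E
```

```text
t 8.35 p [ 0.4708 -0.176   0.2553] x [ 0.1124 -0.9278 -0.3558] y [ 0.9866  0.1469 -0.0715] yang 8.5 j [ 13.9  19.3 119.5 -71.   78.9  43.8] F [ 0.1 -1.3 -0.5] M [ 0.4   0.07 -0.03] o 0.0857
rotvec [-0.3568 -0.1037 -0.0986] 0.38438442757854124
```

```bash
cat >> h.py <<'E'
def Tt(tilt,yaw=2): # tool pointing -y, tilt deg below horizontal, tool y = +x
    return Ro.from_euler("z",yaw,degrees=True).as_matrix()@Ro.from_euler("x",tilt,degrees=True).as_matrix()@np.array([[0,1,0],[-1,0,0],[0,0,1.]])
E
python3 - <<'E'
from h import *
print(Tt(20)[:,0]); target(Tt(20))
E
```

```text
[ 0.0328 -0.9391 -0.342 ]
t 8.35 p [ 0.4708 -0.176   0.2553] x [ 0.1124 -0.9278 -0.3558] y [ 0.9866  0.1469 -0.0715] yang 8.5 j [ 13.9  19.3 119.5 -71.   78.9  43.8] F [ 0.1 -1.3 -0.5] M [ 0.4   0.07 -0.03] o 0.0857
rotvec [-0.0091 -0.0727 -0.1123] 0.1340960001288543
```

Call:
{"api": "drive_tool", "payload": {"commands": [[[0,0,-0.03,-0.0045,-0.036,-0.056,-1],[-0.001,-0.005,-0.06,-0.009,-0.073,-0.112,-1],[-0.001,-0.01,-0.1,-0.009,-0.073,-0.112,-1],[-0.001,-0.01,-0.14,-0.009,-0.073,-0.112,-1],[-0.001,-0.01,-0.165,-0.009,-0.073,-0.112,-1],[-0.001,-0.01,-0.165,-0.009,-0.073,-0.112,-1]]]}}

```text
time: 8.85
ee_pos: [0.4688, -0.1853, 0.0851]
orientation: [-0.7, 20.1, -88.1]
wrist_force: [-0.5, 0.6, -0.2]
opening: 0.0856
```

Run:
```python
from h import *
s,R=target(Tt(20)); c=cal("wrist"); im,d=grab_frame("wrist"); save("w3.png",im)
P=cloud("wrist",d,c=c); rect(P,(.42,.52),(-.285,-.235),(.06,.17),"blank")
o=landmark_of("wrist","blank_mid"); print([(q["score"],q["position"]) for q in o[:2]])
```

```text
t 8.85 p [ 0.4688 -0.1853  0.0851] x [ 0.0307 -0.9387 -0.3432] y [ 0.9992  0.037  -0.0116] yang 2.1 j [ 12.5  39.  123.7 -73.9  74.   71.6] F [-0.5  0.6 -0.2] M [ 0.43  0.02 -0.  ] o 0.0856
rotvec [-0.0009 -0.0117 -0.0021] 0.011896729912456725
blank 9423 [ 468.6 -245.4   40.1    4.8    1.1] [ 0.4686 -0.2454  0.1088] [ 0.4486 -0.2481  0.0601] [ 0.4887 -0.2427  0.1574]
[(0.82, [241.4, 314.7]), (0.73, [219.9, 187.5])]
```

View pics/w3.png

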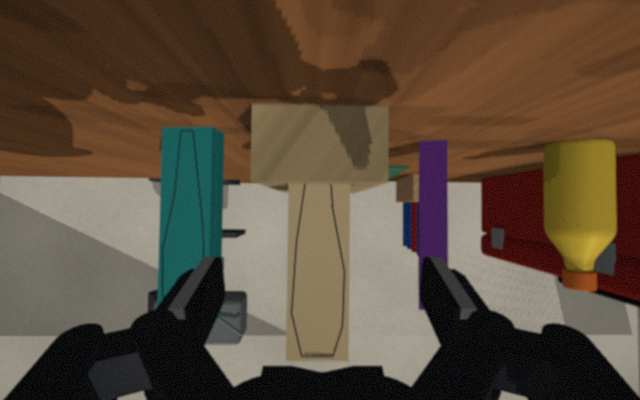

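Call:
{"api": "drive_tool", "payload": {"commands": [[[0,-0.02,-0.002,0,-0.012,0,-0.5],[0,-0.045,-0.002,0,-0.012,0,-0.5],[0,-0.065,-0.002,0,-0.012,0,-0.5],[0,-0.077,-0.002,0,-0.012,0,-0.5],[0,-0.077,-0.002,0,-0.012,0,0],[0,-0.077,-0.002,0,-0.012,0,1],[0,-0.077,-0.002,0,-0.012,0,1],[0,-0.077,-0.002,0,-0.012,0,1],[0,-0.077,-0.002,0,-0.012,0,1],[0,-0.077,-0.002,0,-0.012,0,1]]]}}

```text
time: 9.78
ee_pos: [0.4739, -0.2359, 0.097]
orientation: [-0.4, 20.7, -90.1]
wrist_force: [-0.5, -0.2, 0.6]
opening: 0.0002
```

Run:
```python
from h import *
target(Tt(20))
```

```text
t 9.78 p [ 0.4739 -0.2359  0.097 ] x [-0.0017 -0.9355 -0.3533] y [ 1.      0.0004 -0.006 ] yang 0.0 j [  6.   37.5 122.6 -77.   72.7  68.8] F [-0.5 -0.2  0.6] M [ 0.47 -0.03 -0.01] o 0.0002
rotvec [-0.0119 -0.0062  0.0345] 0.03706902881225641
```

Call:
{"api": "drive_tool", "payload": {"commands": [[[0,0.025,0.01,0,0,0,-0.4],[-0.005,0.05,0.02,0.05,0,0.015,-0.5],[-0.005,0.05,0.02,0.11,0,0.03,-0.5],[-0.005,0.05,0.02,0.19,0,0.035,-0.5],[-0.005,0.05,0.02,0.19,0,0.035,-0.5]]]}}

```text
time: 10.2
ee_pos: [0.4693, -0.186, 0.119]
orientation: [0.1, 31.6, -87.8]
wrist_force: [-0.0, 0.5, 0.4]
opening: 0.0608
```

Run:
```python
from h import *
target(Tt(32)); c=cal("wrist"); im,d=grab_frame("wrist")
P=cloud("wrist",d,c=c); rect(P,(.42,.52),(-.285,-.235),(.06,.145),"blank")
```

```text
t 10.2 p [ 0.4693 -0.186   0.119 ] x [ 0.032  -0.8508 -0.5245] y [0.9993 0.0364 0.002 ] yang 2.1 j [  9.1  28.4 121.8 -67.6  66.1  57.6] F [-0.   0.5  0.4] M [ 0.37 -0.    0.02] o 0.0608
rotvec [ 0.0063  0.0022 -0.0015] 0.006880778370027245
blank 8125 [ 468.6 -245.3   40.1    5.3    0.7] [ 0.4685 -0.2454  0.1045] [ 0.4485 -0.2481  0.06  ] [ 0.4886 -0.2425  0.145 ]
```

Call:
{"api": "drive_tool", "payload": {"commands": [[[-0.0005,-0.02,-0.01,0.006,0,0,-0.5],[-0.0005,-0.045,-0.022,0.006,0,0,-0.5],[-0.0005,-0.065,-0.033,0.006,0,0,-0.5],[-0.0005,-0.0745,-0.037,0.006,0,0,-0.5],[-0.0005,-0.0745,-0.037,0.006,0,0,-0.5]]]}}

```text
time: 10.67
ee_pos: [0.469, -0.259, 0.082]
orientation: [-0.3, 32.0, -88.5]
wrist_force: [0.2, 0.3, -0.4]
opening: 0.0642
```

Run:
```python
from h import *
target(Tt(32))
```

```text
t 10.67 p [ 0.469 -0.259  0.082] x [ 0.0216 -0.8481 -0.5294] y [ 0.9996  0.0286 -0.005 ] yang 1.6 j [ -0.1  32.1 123.8 -77.   60.5  61.7] F [ 0.2  0.3 -0.4] M [ 0.38  0.07 -0.02] o 0.0642
rotvec [ 0.0008 -0.005   0.0063] 0.00804511810287443
```

Call:
{"api": "drive_tool", "payload": {"commands": [[[0,0,0,0,0,0,0],[0,0,0,0,0,0,1],[0,0,0,0,0,0,1],[0,0,0,0,0,0,1],[0,0,0,0,0,0,1],[0,0,0.003,0,0,0,1],[0,0,0.01,0,0,0,1]]]}}

```text
time: 11.25
ee_pos: [0.4687, -0.2587, 0.0919]
orientation: [-0.4, 32.0, -88.6]
wrist_force: [-0.6, 0.4, -0.3]
opening: 0.0385
```

Run:
```python
from h import *
target(Tt(32))
```

```text
t 11.25 p [ 0.4687 -0.2587  0.0919] x [ 0.0213 -0.848  -0.5296] y [ 0.9996  0.029  -0.0064] yang 1.7 j [ -0.   31.  123.4 -76.2  60.8  60. ] F [-0.6  0.4 -0.3] M [ 0.46  0.07 -0.04] o 0.0385
rotvec [ 0.0005 -0.0064  0.0059] 0.008667363383537366
```

Call:
{"api": "drive_tool", "payload": {"commands": [[[0,0,0.02,0,0,0,1],[0,0,0.045,0,0,0,1],[0,0.002,0.08,0,0,0,1],[0,0.005,0.12,0,0,0,1],[0.01,0.03,0.16,0.12,0,0,1],[0.02,0.06,0.17,0.24,0,0,1],[0.03,0.09,0.17,0.36,0,0,1],[0.04,0.12,0.17,0.48,0,0,1],[0.05,0.15,0.17,0.6,0,0,1],[0.06,0.18,0.17,0.72,0,0,1]]]}}

```text
time: 12.08
ee_pos: [0.5291, -0.0766, 0.2642]
orientation: [3.6, 73.5, -84.9]
wrist_force: [-0.0, -1.1, -1.4]
opening: 0.0386
```

Run:
```python
from h import *
target(Tt(122,2.2))
```

```text
t 12.08 p [ 0.5291 -0.0766  0.2642] x [ 0.025  -0.2822 -0.959 ] y [0.9995 0.0277 0.0179] yang 1.6 j [  0.2  12.7  94.5 -17.3  72.1   4. ] F [-0.  -1.1 -1.4] M [ 0.11  0.04 -0.05] o 0.0386
rotvec [0.8442 0.0447 0.0176] 0.8455285684293028
```

Call:
{"api": "drive_tool", "payload": {"commands": [[[0.006,0.03,0,0.12,0.006,0.002,1],[0.012,0.06,0,0.24,0.012,0.005,1],[0.018,0.09,0,0.36,0.018,0.007,1],[0.025,0.12,0,0.48,0.025,0.01,1],[0.03,0.15,0,0.6,0.032,0.012,1],[0.036,0.18,-0.01,0.72,0.038,0.015,1],[0.042,0.21,-0.04,0.844,0.045,0.018,1],[0.05,0.2496,-0.08,0.844,0.045,0.018,1],[0.05,0.2496,-0.11,0.844,0.045,0.018,1],[0.05,0.2496,-0.14,0.844,0.045,0.018,1]]]}}

```text
time: 12.92
ee_pos: [0.5781, 0.1747, 0.1225]
orientation: [-179.9, 58.0, 92.5]
wrist_force: [0.8, -0.2, -1.2]
opening: 0.0386
```

Run:
```python
from h import *
target(Tt(122,2.2))
im,d=grab_frame("top"); im2,d2=grab_frame("scene"); o=np.hstack([cv2.resize(im[110:270,200:360],(400,400)),cv2.resize(im2[130:290,280:440],(400,400))]); save("p1.png",o)
for n,D in(("top",d),("scene",d2)):
    P=cloud(n,D); rect(P,(.545,.62),(.22,.26),(.07,.17),n+" end+"); rect(P,(.545,.62),(.08,.12),(.07,.17),n+" end-")
c=cal("wrist"); im,d=grab_frame("wrist"); P=cloud("wrist",d,c=c); rect(P,(.5,.64),(.19,.28),(.075,.2),"w"); save("w4.png",im)
```

```text
t 12.92 p [0.5781 0.1747 0.1225] x [-0.0227  0.5295 -0.848 ] y [ 0.9991  0.042  -0.0005] yang 2.4 j [ -0.5  27.2 100.4  37.5  60.3 -24.3] F [ 0.8 -0.2 -1.2] M [-0.33 -0.01 -0.01] o 0.0386
rotvec [-0.0001 -0.0005 -0.0036] 0.003690447376695518
top end+ 218 [574.4 234.9  39.1  30.    2.4] [0.5726 0.2345 0.1341] [0.5545 0.2201 0.1128] [0.5942 0.2499 0.1415]
top end- 10 [561.2 108.7   1.2   8.7   9.7] [0.5613 0.1083 0.1228] [0.5605 0.1045 0.1122] [0.5625 0.113  0.1371]
scene end+ 211 [571.2 235.2  44.1  30.    0. ] [0.5767 0.2349 0.1257] [0.5491 0.2202 0.1025] [0.5932 0.2502 0.1365]
scene end- 64 [579.8 109.5  38.4  19.6   2.4] [0.5875 0.1065 0.1218] [0.561  0.0996 0.103 ] [0.5994 0.1198 0.1347]
w 9973 [573.3 218.3  40.2  58.2   2.5] [0.5734 0.2172 0.1316] [0.5521 0.19   0.1293] [0.5944 0.2482 0.134 ]
```

View pics/p1.png

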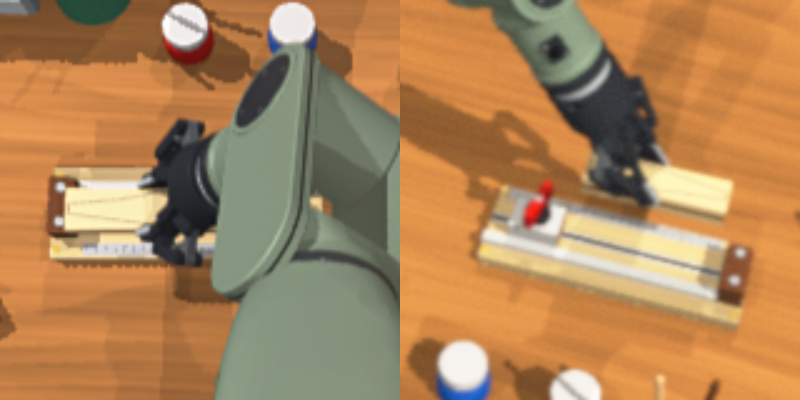

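Call:
{"api": "drive_tool", "payload": {"commands": [[[0.001,-0.0017,-0.03,0,0,0,1],[0.001,-0.0017,-0.06,0,0,0,1],[0.001,-0.0017,-0.078,0,0,0,1],[0.001,-0.0017,-0.084,0,0,0,1],[0.001,-0.0017,-0.086,0,0,0,1],[0.001,-0.0017,-0.087,0,0,0,1],[0.001,-0.0017,-0.087,0,0,0,1]]]}}

```text
time: 13.65
ee_pos: [0.5799, 0.1716, 0.0382]
orientation: [-179.9, 58.0, 92.4]
wrist_force: [-0.6, 0.2, 0.1]
opening: 0.0387
```

Run:
```python
from h import *
target(Tt(122,2.2))
c=cal("wrist"); im,d=grab_frame("wrist"); P=cloud("wrist",d,c=c); rect(P,(.5,.62),(.19,.255),(.033,.06),"w")
k=(P[:,0]>.562)&(P[:,0]<.592)&(P[:,1]>.195)&(P[:,1]<.24)&(P[:,2]>.033)&(P[:,2]<.06); Q=P[k]; A=np.c_[Q[:,:2]-Q[:,:2].mean(0),np.ones(len(Q))]; print(np.linalg.lstsq(A,Q[:,2],rcond=None)[0])
k=(P[:,0]>.605)&(P[:,0]<.615)&(P[:,1]>.2)&(P[:,1]<.24); print("bed",np.median(P[k][:,2]))
```

```text
t 13.65 p [0.5799 0.1716 0.0382] x [-0.0221  0.5301 -0.8477] y [ 0.9992  0.04   -0.001 ] yang 2.3 j [ -0.8  33.4 104.5  41.9  52.5 -32.3] F [-0.6  0.2  0.1] M [-0.24  0.01  0.02] o 0.0387
rotvec [-0.0007 -0.0011 -0.0016] 0.0020273171395751447
w 9611 [577.9 217.3  40.2  56.2   2.5] [0.578  0.2164 0.0502] [0.5567 0.19   0.0478] [0.5992 0.2462 0.0524]
[-0.0048  0.0042  0.0502]
bed 0.016994619865320096
```

Call:
{"api": "drive_tool", "payload": {"commands": [[[0,0,-0.002,0,0,0,1],[0,0,-0.004,0,0,0,1],[0,0,-0.0055,0,0,0,1],[0,0,-0.0055,0,0,0,1]]]}}

```text
time: 14.03
ee_pos: [0.5796, 0.1716, 0.0325]
orientation: [-179.8, 58.0, 92.4]
wrist_force: [-0.3, -0.8, -0.2]
opening: 0.0387
```

Call:
{"api": "drive_tool", "payload": {"commands": [[[0,0,-0.001,0,0,0,1],[0,0,-0.002,0,0,0,1],[0,0,-0.002,0,0,0,1]]]}}

```text
time: 14.28
ee_pos: [0.5795, 0.1716, 0.0302]
orientation: [-179.8, 58.0, 92.5]
wrist_force: [-0.3, 1.2, 0.1]
opening: 0.0385
```

Run:
```python
from h import *
target(Tt(122,2.2))
c=cal("wrist"); im,d=grab_frame("wrist"); P=cloud("wrist",d,c=c)
k=(P[:,0]>.562)&(P[:,0]<.592)&(P[:,1]>.195)&(P[:,1]<.24)&(P[:,2]>.033)&(P[:,2]<.06); Q=P[k]; A=np.c_[Q[:,:2]-Q[:,:2].mean(0),np.ones(len(Q))]; print(np.linalg.lstsq(A,Q[:,2],rcond=None)[0])
k=(P[:,0]>.605)&(P[:,0]<.615)&(P[:,1]>.2)&(P[:,1]<.24); print("bed",np.median(P[k][:,2]))
```

```text
t 14.28 p [0.5795 0.1716 0.0302] x [-0.023   0.53   -0.8477] y [ 0.9992  0.0402 -0.0021] yang 2.3 j [ -0.8  34.1 104.8  42.4  51.8 -33.1] F [-0.3  1.2  0.1] M [-0.31 -0.03 -0.06] o 0.0385
rotvec [-0.0006 -0.0021 -0.0018] 0.00279322549141919
[-0.0066  0.0034  0.0422]
bed 0.016966689139584462
```

Call:
{"api": "drive_tool", "payload": {"commands": [[[0,0,0,0,0,0,0],[0,0,0,0,0,0,-0.05],[0,0,0.003,0,0,0,-0.05],[0,0,0.0065,0,0,0,-0.1],[0,0,0.0065,0,0,0,-0.15],[0.004,0,0.0065,0,0,0,-0.15],[0.01,0,0.0065,0,0,0,-0.15],[0.015,0,0.0065,0,0,0,-0.15],[0.019,0,0.0065,0,0,0,-0.15]]]}}

```text
time: 15.08
ee_pos: [0.5994, 0.1716, 0.0368]
orientation: [-179.8, 58.0, 92.4]
wrist_force: [0.9, 0.4, -0.5]
opening: 0.0493
```

```bash
cat > blk.py <<'E'
from h import *
target(Tt(122,2.2))
c=cal("wrist"); im,d=grab_frame("wrist"); P=cloud("wrist",d,c=c)
rect(P,(.55,.63),(.2,.256),(.037,.055),"blank top"); rect(P,(.60,.64),(.19,.26),(.022,.030),"fence")
k=(P[:,0]>.57)&(P[:,0]<.608)&(P[:,1]>.2)&(P[:,1]<.24)&(P[:,2]>.033)&(P[:,2]<.06); Q=P[k]; A=np.c_[Q[:,:2]-Q[:,:2].mean(0),np.ones(len(Q))]; print(np.linalg.lstsq(A,Q[:,2],rcond=None)[0])
E
python3 blk.py
```

```text
t 15.08 p [0.5994 0.1716 0.0368] x [-0.0224  0.53   -0.8477] y [ 0.9992  0.04   -0.0014] yang 2.3 j [ -0.8  34.8 101.7  41.2  53.5 -31.1] F [ 0.9  0.4 -0.5] M [-0.26  0.05  0.03] o 0.0493
rotvec [-0.0006 -0.0015 -0.0016] 0.0022636539462708837
blank top 7025 [592.2 222.5  40.2  46.8   2.8] [0.5925 0.2218 0.041 ] [0.5713 0.2    0.0388] [0.6133 0.2468 0.0434]
fence 2825 [623.5 225.1  12.3  70.4   2.3] [0.6234 0.2234 0.0249] [0.616  0.19   0.0221] [0.6308 0.26   0.0272]
[-0.0008 -0.0009  0.041 ]
```

Call:
{"api": "drive_tool", "payload": {"commands": [[[0.002,0,0,0,0,-0.002,-0.15],[0.0035,0,0,0,0,-0.002,-0.15],[0.0045,0,0,0,0,-0.002,-0.15],[0.0055,0,0,0,0,-0.002,-0.15],[0.0055,0,0,0,0,-0.002,-0.15]]]}}

```text
time: 15.55
ee_pos: [0.6043, 0.1717, 0.0365]
orientation: [-179.6, 57.9, 92.5]
wrist_force: [-4.3, -1.3, 1.7]
opening: 0.0488
```

```bash
python3 blk.py
```

```text
t 15.55 p [0.6043 0.1717 0.0365] x [-0.0236  0.5302 -0.8476] y [ 0.9992  0.0392 -0.0033] yang 2.2 j [ -0.8  35.1 101.   41.   53.9 -30.7] F [-4.3 -1.3  1.7] M [-0.28  0.7   0.45] o 0.0488
rotvec [-0.0008 -0.0033 -0.0008] 0.003484525307239525
blank top 7031 [597.6 222.5  40.2  46.4   2.1] [0.5978 0.2217 0.041 ] [0.5769 0.2    0.0389] [0.6181 0.2463 0.0432]
fence 2442 [623.7 225.   12.   70.5   2.7] [0.6242 0.2238 0.025 ] [0.6162 0.19   0.0228] [0.6305 0.26   0.0272]
[0.0014 0.0007 0.041 ]
```

Call:
{"api": "drive_tool", "payload": {"commands": [[[-0.0025,0,0,0,0,0,-0.15],[-0.0025,0,0.03,0,0,0,-0.3],[-0.0025,-0.01,0.07,0,0,0,-0.3],[0,-0.03,0.11,-0.12,0,0,-0.3],[0,-0.06,0.14,-0.24,0,0,-0.3],[0,-0.09,0.14,-0.36,0,0,-0.3],[0,-0.11,0.14,-0.48,0,0,-0.3],[0,-0.116,0.14,-0.558,0,0,-0.3],[0,-0.116,0.14,-0.558,0,0,-0.3]]]}}

```text
time: 16.35
ee_pos: [0.6053, 0.0573, 0.1778]
orientation: [-94.8, 88.9, 177.1]
wrist_force: [-0.3, 0.2, 0.6]
opening: 0.0554
```

```bash
cat >> h.py <<'E'
def Td(ang):
    a=np.radians(ang); y=np.array([np.cos(a),np.sin(a),0]); x=np.array([0,0,-1.]); return np.c_[x,y,np.cross(x,y)]
def knob(cam="wrist"):
    c=cal(cam); im,d=grab_frame(cam); i=im.astype(int); red=(i[:,:,0]>90)&(i[:,:,1]<60)&(i[:,:,2]<70)
    P=cloud(cam,d,c=c); rect(cloud(cam,d,red,c),(.55,.65),(0,.2),(.072,.09),"wing"); rect(P,(.57,.64),(0,.15),(.0445,.053),"jaw"); rect(P,(.56,.64),(.08,.26),(.037,.0425),"blank"); rect(P,(.53,.70),(.24,.32),(.0445,.053),"stop"); return im,d
E
python3 - <<'E'
from h import *
target(Td(80.4)); im,d=knob(); save("w5.png",im);
E
```

```text
t 16.35 p [0.6053 0.0573 0.1778] x [-0.0191  0.001  -0.9998] y [ 0.9993  0.0334 -0.0191] yang 1.9 j [ 4.3 23.9 89.   0.1 68.2  2.3] F [-0.3  0.2  0.6] M [ 0.02 -0.05 -0.  ] o 0.0554
rotvec [ 0.0123 -0.0167  1.3698] 1.3699408989152455
wing 860 [603.7  55.2  10.8  49.9  80.2] [0.6036 0.0563 0.0781] [0.5791 0.0465 0.0721] [0.6286 0.0642 0.0808]
jaw 1525 [604.3  55.2  38.   54.6   2.3] [0.6038 0.0607 0.0465] [0.5845 0.0273 0.0445] [0.6241 0.083  0.053 ]
blank 7002 [600.9 137.5  40.1 111.8   2.3] [0.6006 0.1462 0.0409] [0.5788 0.081  0.0372] [0.6222 0.1935 0.0425]
```

Call:
{"api": "drive_tool", "payload": {"commands": [[[-0.0012,-0.0018,0,0.001,-0.0015,0.123,-0.1],[-0.0012,-0.0018,0,0.002,-0.003,0.246,-0.1],[-0.0012,-0.0018,0,0.003,-0.005,0.37,-0.1],[-0.0012,-0.0018,0,0.004,-0.006,0.493,-0.1],[-0.0012,-0.0018,0,0.006,-0.008,0.616,-0.1],[-0.0012,-0.0018,0,0.007,-0.009,0.74,-0.1],[-0.0012,-0.0018,-0.02,0.008,-0.011,0.863,-0.1],[-0.0012,-0.0018,-0.04,0.009,-0.012,0.986,-0.1],[-0.0012,-0.0018,-0.06,0.01,-0.014,1.11,-0.1],[-0.0012,-0.0018,-0.07,0.011,-0.015,1.233,-0.1]]]}}

```text
time: 17.23
ee_pos: [0.6022, 0.0553, 0.1041]
orientation: [-163.4, 89.5, 179.4]
wrist_force: [-0.6, -0.2, 0.1]
opening: 0.0467
```

Run:
```python
from h import *
target(Td(80.4))
```

```text
t 17.23 p [0.6022 0.0553 0.1041] x [-0.0084  0.0001 -1.    ] y [ 0.2949  0.9555 -0.0024] yang 72.8 j [  4.1  27.   95.4   0.   58.  -68.7] F [-0.6 -0.2  0.1] M [0.04 0.01 0.05] o 0.0467
rotvec [ 0.0005 -0.0084  0.1319] 0.13213191793282467
```

Call:
{"api": "drive_tool", "payload": {"commands": [[[0.0015,0,0,0,-0.004,0.12,-0.1],[0.0015,0,-0.02,0,-0.008,0.132,-0.1],[0.0015,0,-0.0425,0,-0.008,0.132,-0.1],[0.0015,0,-0.0425,0,-0.008,0.132,1],[0.0015,0,-0.0425,0,-0.008,0.132,1],[0.0015,0,-0.0425,0,-0.008,0.132,1],[0.0015,0,-0.0425,0,-0.008,0.132,1],[0.0015,0,-0.0425,0,-0.008,0.132,1],[0.0015,0,-0.0425,0,-0.008,0.132,1]]]}}

```text
time: 17.98
ee_pos: [0.6045, 0.0553, 0.0628]
orientation: [2.5, 89.9, -7.1]
wrist_force: [-0.3, -1.8, 3.3]
opening: 0.0096
```

Run:
```python
from h import *
target(Td(80.4))
```

```text
t 17.98 p [0.6045 0.0553 0.0628] x [ 0.002  -0.0003 -1.    ] y [0.1667 0.986  0.0001] yang 80.4 j [  4.1  29.5  98.1  -0.   52.3 -76.2] F [-0.3 -1.8  3.3] M [-0.03  0.11 -0.11] o 0.0096
rotvec [ 0.0003  0.002  -0.    ] 0.0020243856648670634
```

Call:
{"api": "drive_tool", "payload": {"commands": [[[-0.0002,0.005,0,0,0,0,1],[-0.0004,0.01,0,0,0,0,1],[-0.0006,0.015,0,0,0,0,1],[-0.0008,0.02,0,0,0,0,1],[-0.0009,0.023,0,0,0,0,1],[-0.0009,0.024,0,0,0,0,1]]]}}

```text
time: 18.48
ee_pos: [0.6035, 0.0801, 0.0628]
orientation: [6.6, 89.9, -2.9]
wrist_force: [-1.2, -0.7, -1.0]
opening: 0.0094
```

Run:
```python
from h import *
target(Td(80.4)); im,d=knob(); save("w6.png",im)
```

```text
t 18.48 p [0.6035 0.0801 0.0628] x [ 0.0019 -0.0001 -1.    ] y [0.1658 0.9862 0.0002] yang 80.5 j [  6.5  29.6  97.9  -0.   52.4 -73.9] F [-1.2 -0.7 -1. ] M [-0.17  0.11 -0.11] o 0.0094
rotvec [ 0.0001  0.0019 -0.0009] 0.002106917931520419
wing 1364 [603.3  80.2  10.3  52.3  80.1] [0.6057 0.0797 0.0788] [0.5769 0.0711 0.0727] [0.6291 0.089  0.0805]
jaw 3360 [602.6  80.4  38.4  55.2   2.2] [0.596  0.0835 0.0465] [0.5826 0.0522 0.0445] [0.621  0.1084 0.0529]
blank 19956 [599.8 163.3  41.7 160.9   2.4] [0.5977 0.1757 0.0408] [0.5763 0.0821 0.037 ] [0.6219 0.2443 0.0425]
```

View pics/w6.png

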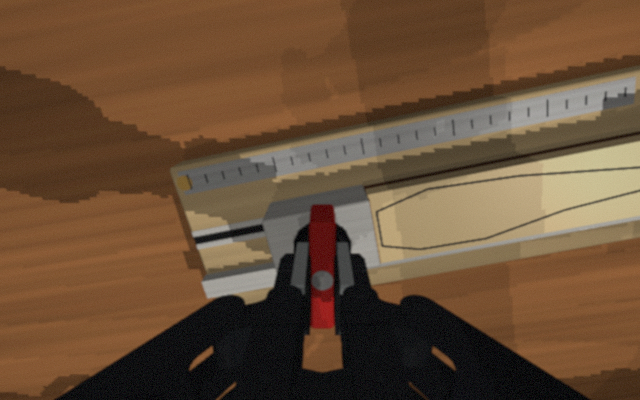

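Call:
{"api": "drive_tool", "payload": {"commands": [[[0,0.001,0,0,0,0,1],[-0.0001,0.002,0,0,0,0,1],[-0.0001,0.003,0,0,0,0,1],[-0.0001,0.0035,0,0,0,0,1],[-0.0001,0.0035,0,0,0,0,1]]]}}

```text
time: 18.95
ee_pos: [0.6034, 0.0836, 0.0628]
orientation: [16.2, 89.9, 6.6]
wrist_force: [-0.4, -0.5, 0.5]
opening: 0.0095
```

Call:
{"api": "drive_tool", "payload": {"commands": [[[0,0.0007,0,0,0,0,1],[0,0.0013,0,0,0,0,1],[0,0.002,0,0,0,0,1],[0,0.002,0,0,0,0,1]]]}}

```text
time: 19.28
ee_pos: [0.6034, 0.0837, 0.0628]
orientation: [-52.2, 89.8, -61.7]
wrist_force: [0.0, -7.7, -0.3]
opening: 0.0093
```

Call:
{"api": "drive_tool", "payload": {"commands": [[[0,0.0017,0,0,0,-0.12,1],[0,0.0017,0,0,0,-0.24,1],[0,0.0017,0,0,0,-0.36,1],[0,0.0017,0,0,0,-0.48,1],[0,0.0017,0,0,0,-0.6,1],[0,0.0017,0,0,0,-0.72,1],[0,0.0017,0,0,0,-0.84,1],[0,0.0017,0,0,0,-0.96,1],[0,0.0017,0,0,0,-1.08,1],[0,0.0017,0,0,0,-1.2,1]]]}}

```text
time: 20.12
ee_pos: [0.6032, 0.0835, 0.0629]
orientation: [-35.9, 89.6, -114.4]
wrist_force: [-0.3, -8.2, 0.9]
opening: 0.0096
```

Run:
```python
from h import *
state(); im,d=knob()
```

```text
t 20.12 p [0.6032 0.0835 0.0629] x [-0.0026 -0.0058 -1.    ] y [ 0.98    0.1989 -0.0037] yang 11.5 j [ 7.  29.8 97.6 -0.4 52.9 -4.3] F [-0.3 -8.2  0.9] M [-1.22  0.04  0.1 ] o 0.0096
wing 1337 [602.8  83.8  10.3  52.2  11.8] [0.5999 0.0977 0.0784] [0.593  0.0584 0.072 ] [0.6114 0.11   0.0806]
jaw 2684 [602.7  93.1  38.   37.4   2.4] [0.6019 0.0999 0.0465] [0.5832 0.0736 0.0445] [0.6221 0.1124 0.053 ]
blank 16639 [600.4 155.2  40.4  90.6   2.3] [0.6003 0.1577 0.041 ] [0.5788 0.1091 0.038 ] [0.6219 0.2012 0.0425]
```

Call:
{"api": "drive_tool", "payload": {"commands": [[[0,0,0,0,0,0,1],[0,0,0,0,0,0,0],[0,0,0,0,0,0,0],[0,0,0.03,0,0,0,0],[0,0,0.07,0,0,0,0],[0,0,0.11,0,0,0,0],[-0.02,-0.03,0.15,0,0,0,0],[-0.05,-0.07,0.17,0,0,0,0],[-0.08,-0.11,0.18,0,0,0,0],[-0.12,-0.15,0.18,0,0,0,0]]]}}

```text
time: 21.0
ee_pos: [0.5148, -0.0332, 0.2409]
orientation: [20.0, 89.6, -58.6]
wrist_force: [0.0, -1.6, 0.4]
opening: 0.0427
```

Run:
```python
from h import *
state()
ims=[]
for cam in("top","scene"):
    im,d=knob(cam); P=cloud(cam,d); rect(P,(.56,.64),(.115,.256),(.037,.0435),cam+" blankmid"); rect(P,(.614,.65),(.0,.29),(.0215,.031),"fence"); ims.append(im)
    rect(P,(.40,.54),(-.45,-.20),(.075,.09),"shorts")
a=cv2.resize(ims[0][150:235,205:320],(400,296)); b=cv2.resize(ims[1][175:280,300:420],(400,350)); o=np.zeros((350,800,3),np.uint8); o[:296,:400]=a; o[:,400:]=b; save("f.png",o)
im,d=knob("wrist"); save("w7.png",im)
```

```text
t 21.0 p [ 0.5148 -0.0332  0.2409] x [ 0.0037 -0.0061 -1.    ] y [0.9806 0.1962 0.0024] yang 11.3 j [ -4.8  12.5  96.4  -0.3  70.9 -16. ] F [ 0.  -1.6  0.4] M [-0.02 -0.03  0.03] o 0.0427
wing 57 [601.9  84.4   8.5  48.3  11.3] [0.6012 0.0846 0.079 ] [0.594  0.06   0.0724] [0.6082 0.1079 0.0829]
jaw 162 [600.8 103.9  37.6  91.5   2.8] [0.5985 0.0917 0.0473] [0.5806 0.0575 0.0446] [0.6205 0.1495 0.0525]
blank 496 [600.3 175.   41.4 170.2   2.3] [0.598  0.1889 0.0407] [0.5762 0.0892 0.037 ] [0.6198 0.2597 0.0425]
stop 235 [597.6 267.   57.5  45.5   2.7] [0.5971 0.2737 0.0483] [0.5683 0.2444 0.0445] [0.6266 0.291  0.0523]
top blankmid 609 [599.8 185.6  41.5 139.7   2.3] [0.5979 0.187  0.0412] [0.5766 0.1151 0.037 ] [0.6198 0.2557 0.0435]
fence 300 [633.2 165.2 248.1  27.8  88.5] [0.6292 0.1555 0.0257] [0.6161 0.0413 0.0215] [0.6468 0.2893 0.0308]
shorts 361 [ 471.  -345.    39.5   85.9    2.1] [ 0.4709 -0.345   0.0824] [ 0.4503 -0.3874  0.0751] [ 0.4919 -0.3024  0.0888]
wing 48 [605.   85.    8.5  43.   13.2] [0.6057 0.0863 0.0774] [0.5972 0.0644 0.0721] [0.6119 0.1067 0.0853]
jaw 141 [
[... 309 characters left out ...]
917 0.0528]
scene blankmid 501 [598.1 185.9  45.9 141.7   2.7] [0.5994 0.1839 0.041 ] [0.5739 0.1152 0.0371] [0.6226 0.2558 0.0435]
fence 555 [631.8 146.5  34.4 283.7   0.1] [0.6268 0.1449 0.0258] [0.6145 0.0046 0.0216] [0.649  0.2884 0.0309]
shorts 215 [ 470.8 -343.1   44.4   85.5    1.4] [ 0.4722 -0.3414  0.0821] [ 0.4482 -0.3862  0.0751] [ 0.4938 -0.3005  0.0889]
wing 587 [602.6  83.9   9.4  50.   11.7] [0.6023 0.0845 0.0788] [0.5932 0.0588 0.0761] [0.6112 0.109  0.081 ]
jaw 1105 [602.8  83.7  38.1  55.4   2.1] [0.5949 0.0823 0.0465] [0.5829 0.0556 0.0445] [0.6227 0.112  0.053 ]
blank 1091 [602.6 107.9  41.3  51.8   4.6] [0.6005 0.1212 0.0407] [0.581  0.0805 0.0371] [0.6221 0.1354 0.0425]
```

View pics/f.png

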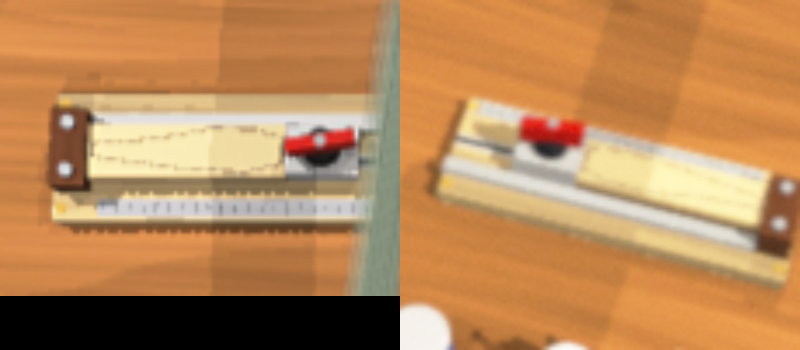

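```bash
python3 -c "
from h import *
print(ticket.hand_in())"
```

```text
the job is handed in; nothing more can be done
None
```

The striped blank is clamped in the jig and the job is handed in, at about 21 s on the robot's clock. `hand_in` gives no verdict.

**What I did:**
1. I loosened the red knob and drew the jaw back to a gap of about 179 mm.
2. I took the tall balsa block from the rack, not the purple or turquoise ones. I laid it flat on the bed and pushed it against the fence with about 4 N.
3. I slid the jaw up until it stopped with the blank against the end stop at about 8 N, turned the knob tight, let go and backed away.

**Last checks:**
- **Flat:** the blank's top is level, about 41 mm above the bench where 42 mm is expected. The bed also read 1 mm low.
- **Fence:** the blank's far side lines up with the fence to within about 0.3 mm.
- **Stop and jaw:** the gap between jaw and stop is about 150 mm, the blank's length.
- **Knob:** its angle reads about 1.40 rad (locked from 1.2), both before and after letting go.
- **Short blocks:** they have not moved from their places in the rack.

**What went wrong or is unproven:**
- My first grip on the knob closed on its black base, with about 15 N of force, so I regripped higher.
- My first reach for the blank hit a wrist-joint limit and closed on nothing; I came back with the tool tilted.
- I could not measure the endwise nip after letting go. It rests on the 8 N held while the knob was tightened.

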